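Release the latched key on the watch tester

ROBOT

A 6-joint arm with a two-finger parallel gripper is mounted at the origin on a cart in front of the work surface, level with it; the furniture and walls round the work are solid. World frame = base frame: x ahead of the robot, y to its left, z up, the work surface at z = 0. Lengths are in m, angles in rad, forces in N, time in s.
With the tool pointing down it reaches from about 0.325 to 0.9 m from the base axis. Payload 3.5 kg.
Tool frame: the origin (TCP) lies midway between the tips of the shut fingers; the grasp point (between the pads) lies 19 mm behind it (pinch_z is the x of the grasp point in the tool frame, in m); x points along the fingers, y is the direction in which the jaws open and shut, and the axes are right-handed (so a half turn about x gives the same grasp; the last joint's range is limited). The gripper opens to 85 mm and grips with 20 to 120 N. Pads are 22 mm wide; open, the fingers measure 114 mm over their backs; the gripper's body (76 mm by 85 mm) begins 54 mm behind the grasp point. The pads swing forward as they close: fully open they stand 13 mm farther back than shut.
Start: joints at [-1.254, 0.276, -0.026, 1.268, 0, 1.467], TCP at [0.255, -0.571, 0.231] pointing down, gripper open.
Joint ranges: [-3.12, 3.12], [-0.85, 1.88], [-1.08, 1.24], [-1.95, 2.15], [-1.57, 1.53], [-3.14, 3.14]. Speed limits (rad/s): [2.57, 2.57, 3.14, 3.14, 3.14, 3.14].

INTERFACE

Orientations are given as a unit quaternion [w, x, y, z].
In Python, from bench import observe, capture, camera_model, finish_job, pinch_z gives the robot as it stands.
- The arm moves only by the tool jog_arm, never from a script. Its argument "steps" is one flat list of numbers, 7 for each row, row after row: the shift along the tool's x, y, z in m, then the turn, a rotation vector about the tool's x, y, z in degrees, then the opening, from 0 (shut) to 1 (fully open). In form: [x, y, z, wx, wy, wz, claw, x, y, z, wx, wy, wz, claw, ...]. A call has 1 to 20 rows; each row shifts and turns the commanded pose from where the row before left it, along the tool's axes as they then stand; what a row does not reach is not made up. A row lasts 1/10 s, in which the tool goes at most 50 mm and 8.59 degrees, less where a joint would pass 70% of its speed; a pose out of reach is approached as far as the arm can. A call with a gripper value outside its range is refused whole. The fingers move at their own pace and stop on an object; the grip force is fixed at half the most. Time passes only in rows, so rows that do not move let the fingers close. It gives the time, the measured TCP pose, the force and the opening at its end, in the units of the state.
- observe(): the state, without advancing time (a new reading comes with each control period).
- capture(name): name is "side" or "top" or "wrist"; returns the picture (420x560x3 uint8, blue, green, red); there is no depth.
- camera_model(name): a dict with "fx", "fy", "cx", "cy" (pixels), "rvec" (rotation vector, rad) and "tvec" (3), from world to camera coordinates, as OpenCV has them. Camera axes: x right, y down, z forward; pixel columns grow to the right and rows downward; lengths in m; the calibration is good to about 2 mm. A picture is of the moment at which its call begins: read the wrist's pose just before it. camera_model takes no time and is no camera call; for the wrist camera it gives the pose at the moment of the call.
- finish_job(): hands the job in, once; it reports no verdict.
The state is a dict: "time": time; "qpos": joint angles; "dq": joint speeds; "effort": joint torques, N m; "position": TCP position; "orientation": TCP orientation; "force": force on the tool from outside, world axes, zero at the start; "moment": the same for the moment, N m; "finger_gap": finger opening in m.
Only numpy, scipy, OpenCV 4.12 (cv2) and the standard library are available. Lean on these libraries where they do the work, as an engineer would, in place of code of your own. Each camera call takes 0.05 s, during which the arm holds its last target. There are 200 camera calls.

TASK

One of the four identical white mode keys on the watch tester has been left latched in, only a few millimetres lower than the other three, so that light taps with the fingertips tell it apart. Press that key all the way down and let it go, so that it pops up and all four keys stand raised; a light tap on a raised key does no harm, but do not push one in. Leave the loupe, bottle, tin and movement holder around the tester where they are, and pick nothing up.

Things in the scene. Friction and masses are not known exactly. Their poses are not given: they have to be found in the camera images.
- tester: Grey bench-top watch tester, fixed, 190 mm deep (x), 204 mm wide (y). Origin: centre of its underside, on the bench; x to its back, y to its left, z up. Front part: level key deck 42 mm high. From 12 mm in front of the origin a sloped display face rises to the flat top, 78 mm high.
- key_row (a point): Middle of the key row, on the top of the black key strip (152 mm along y, 36 mm along x, 43.5 mm above the bench), 56 mm in front of the tester's origin; axes as the tester's. The four keys stand at y = 57, 19, -19 and -57 mm from here. A raised key always springs back up; pushed in 5 mm or more it selects another mode, which is not wanted.
- key_a_top (a point): Centre of the top of one of four identical white keys (cap 20 x 18 mm); letters tell neither place nor state. Slides straight down. Raised: top 54.5 mm above the bench, gives from 1.8 N on, 0.3 N more per mm. Latched: 4 mm lower, held by a catch inside; gives from 3 N on; pressed down fully it slips the catch and springs up when let go. Full travel 7 mm at 3.9 N, then a hard stop.
- key_b_top (a point): Centre of the top of one of four identical white keys (cap 20 x 18 mm); letters tell neither place nor state. Slides straight down. Raised: top 54.5 mm above the bench, gives from 1.8 N on, 0.3 N more per mm. Latched: 4 mm lower, held by a catch inside; gives from 3 N on; pressed down fully it slips the catch and springs up when let go. Full travel 7 mm at 3.9 N, then a hard stop.
- key_c_top (a point): Centre of the top of one of four identical white keys (cap 20 x 18 mm); letters tell neither place nor state. Slides straight down. Raised: top 54.5 mm above the bench, gives from 1.8 N on, 0.3 N more per mm. Latched: 4 mm lower, held by a catch inside; gives from 3 N on; pressed down fully it slips the catch and springs up when let go. Full travel 7 mm at 3.9 N, then a hard stop.
- key_d_top (a point): Centre of the top of one of four identical white keys (cap 20 x 18 mm); letters tell neither place nor state. Slides straight down. Raised: top 54.5 mm above the bench, gives from 1.8 N on, 0.3 N more per mm. Latched: 4 mm lower, held by a catch inside; gives from 3 N on; pressed down fully it slips the catch and springs up when let go. Full travel 7 mm at 3.9 N, then a hard stop.
- loupe_mid (a point): Bystander: black eye loupe standing on its wide rim, 42 mm across and 35 mm tall, loose near the tester. This point lies on its axis, half-way up, 17.5 mm above the bench.
- bottle_mid (a point): Bystander: small glass parts bottle with a blue screw cap, 26 mm across and 48 mm tall, loose near the tester. This point lies on its axis, half-way up, 24 mm above the bench.
- tin_mid (a point): Bystander: flat round tin, 35 mm across and 12 mm tall, loose near the tester. This point lies on its axis, half-way up, 6 mm above the bench.
- holder_mid (a point): Bystander: small metal movement holder, 31 x 67 mm and 11 mm tall, loose near the tester. This point lies on its axis, half-way up, 9 mm above the bench (it lies on the 3.4 mm thick pad and sheet).

How it is judged:
At the end, for the whole second after the job is handed in: All four keys stand raised (each top within 1.5 mm of its raised height, 54.5 mm above the bench); the loupe, bottle, tin and movement holder stand within 20 mm of where they were (height (world z) of each of key_a_top, key_b_top, key_c_top, key_d_top above 0.053 m and distance of each of loupe_mid, bottle_mid, tin_mid, holder_mid from where it was at the start of the episode below 0.02 m); the robot touches nothing.
It fails at once if a raised key is pushed in by 5 mm or more (distance of any of key_a_top, key_b_top, key_c_top, key_d_top from where it was at the start of the episode above 0.005 m).
It fails at once if a bystander is shifted by more than 20 mm (distance of any of loupe_mid, bottle_mid, tin_mid, holder_mid from where it was at the start of the episode above 0.02 m).
It fails at once if a bystander is lifted or stood up on end (its middle rises more than 8 mm) (height (world z) of loupe_mid above 0.0255 m or height (world z) of bottle_mid above 0.032 m or height (world z) of tin_mid above 0.014 m or height (world z) of holder_mid above 0.017 m).
It also fails if it takes over 43 s, if anything falls off the work surface, if the arm or the gripper's body presses on something with over 40 N, if the wrist force passes 120 N, or if a joint passes its speed limit or range.

## Working session

There is one attempt and no reset: what is moved stays moved. The work goes in short steps, Python scripts to look and compute and a tool call to move; the robot and the scene stay as the last step left them, time stands still between calls to the robot, and variables do not carry over. Pictures are saved under pics/ and viewed, about 8 in all and at most 12, crops included, and the job is handed in when it is done.

Besides the shell and the picture viewer there is one more tool, called as name(argument=value, ...) on one line, values as JSON. jog_arm: Moves the arm, as the interface text tells. Its arguments: {"type":"object","properties":{"steps":{"type":"array","items":{"type":"number"}}},"required":["steps"]}

```bash
mkdir -p pics; ls; python3 - <<'E'
from bench import *
import cv2
for n in ("top","side"):
    cv2.imwrite(f"pics/{n}0.png",capture(n)); print(n,camera_model(n))
print(observe(), pinch_z)
E
```

```text
pics
top {'fx': 433.631172792437, 'fy': 433.631172792437, 'cx': 278.4465546769402, 'cy': 204.63031264525864, 'rvec': array([ 2.21447964, -2.17250103,  0.05087803]), 'tvec': array([0.09495096, 0.53965794, 0.92964838])}
side {'fx': 531.9090995289117, 'fy': 531.9090995289117, 'cx': 279.9959228562115, 'cy': 207.9870555270626, 'rvec': array([ 0.06417254,  2.75534415, -1.47836358]), 'tvec': array([ 0.54500819, -0.03803972,  1.26466523])}
{'time': 0.1, 'qpos': array([-1.25436400e+00,  2.77095522e-01, -2.77266954e-02,  1.26799177e+00,
       -1.93574277e-05,  1.46739669e+00]), 'dq': array([-0.00182281, -0.00018911,  0.00424388,  0.00038193,  0.0004376 ,
        0.00045042]), 'effort': array([ 5.01323975e-04, -4.46707034e+01,  2.96129394e+01,  8.46295181e-03,
       -1.10495441e-04, -6.76221212e-07]), 'position': array([ 0.25452345, -0.57006733,  0.23025558]), 'orientation': array([-0.14663666, -0.69150168, -0.14805382,  0.69166697]), 'force': array([ 0.56162421,  0.22342183, -0.82248147]), 'moment': array([ 0.01576776,  0.00192013, -0.04705899]), 'finger_gap': 0.08541057828935102} -0.0187
```

View pics/top0.png

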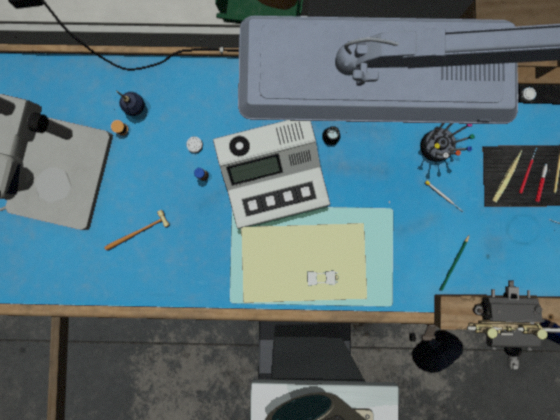

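View pics/side0.png

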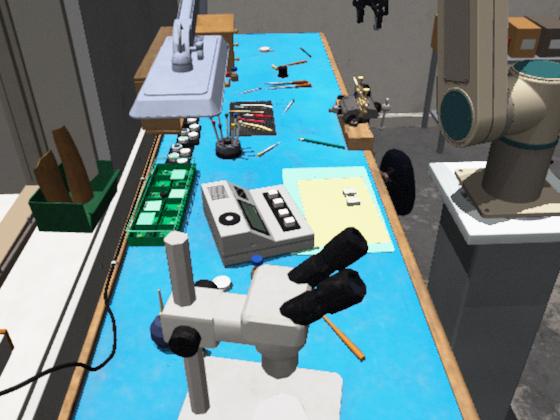

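The top view shows the tester's four white keys at about (252,205), (270,200), (288,196) and (306,191). The lamp is above the tester's back edge. The loupe is at (331,135), the bottle at (201,174), the tin at (195,144) and the holder at (322,278). The side view shows the keys at about (275,195) to (288,225).

```bash
python3 - <<'E'
import cv2
a=cv2.imread("pics/top0.png")[165:235,225:340]; b=cv2.imread("pics/side0.png")[175:265,195:320]
cv2.imwrite("pics/c0.png",cv2.vconcat([cv2.resize(a,(690,420),interpolation=cv2.INTER_CUBIC)]))
cv2.imwrite("pics/c1.png",cv2.resize(b,None,fx=6,fy=6,interpolation=cv2.INTER_CUBIC))
E
```

```text
(no output)
```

View pics/c0.png

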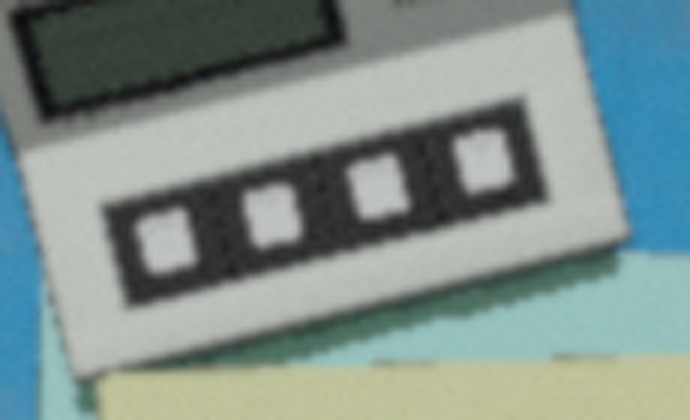

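View pics/c1.png

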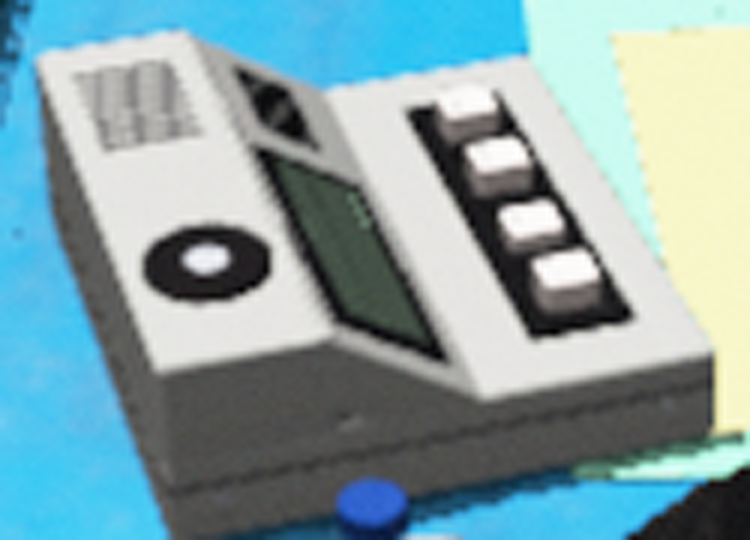

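```bash
cat > h.py <<'E'
from bench import *
import cv2, numpy as np
from scipy.spatial.transform import Rotation as R
def P(n):
    m=camera_model(n); K=np.array([[m['fx'],0,m['cx']],[0,m['fy'],m['cy']],[0,0,1]])
    return K@np.c_[cv2.Rodrigues(m['rvec'])[0],m['tvec']]
def plane(n,px,z):
    p=P(n); H=np.c_[p[:,0],p[:,1],p[:,2]*z+p[:,3]]
    q=np.linalg.solve(H,np.c_[px,np.ones(len(px))].T); return (q[:2]/q[2]).T
E
python3 - <<'E'
from h import *
np.set_printoptions(precision=4,suppress=True)
t=np.array([(167,242),(273,215),(379,186),(484,160)])/6+[225,165]-.42
s=np.array([(566,275),(531,223),(497,160),(468,109)])/6+[195,175]-.42
X=cv2.triangulatePoints(P("top"),P("side"),t.T,s.T); X=(X[:3]/X[3]).T; print(X)
print("top@54",plane("top",t,.0545)); print("side@54.5",plane("side",s,.0545)); 
c=np.array([(104,205),(525,98),(547,200),(127,305)])/6+[225,165]-.42
q=plane("top",c,.0435);print("strip",q,q.mean(0))
d=(q[0]-q[1])+(q[3]-q[2]); th=np.arctan2(d[1],d[0]); print("strip y dir deg",np.degrees(th),np.linalg.norm(d)/2)
k=plane("top",t,.0535);print(np.degrees(np.arctan2(*(k[0]-k[3])[::-1])))
o=observe();print(R.from_quat(np.roll(o['orientation'],-1)).as_matrix())
print(plane("top",[(331,133),(201,173),(195,144),(322,278)],.02))
E
```

```text
[[0.534  0.1597 0.0486]
 [0.5442 0.1229 0.0456]
 [0.5548 0.086  0.0485]
 [0.5644 0.0494 0.0477]]
top@54 [[0.5341 0.1593]
 [0.5441 0.1227]
 [0.5549 0.086 ]
 [0.5647 0.0497]]
side@54.5 [[0.5343 0.1681]
 [0.5446 0.1361]
 [0.5547 0.0953]
 [0.564  0.0604]]
strip [[0.5472 0.1824]
 [0.5878 0.035 ]
 [0.5519 0.0268]
 [0.5122 0.1735]] [0.5498 0.1044]
strip y dir deg 105.2645678622872 0.15244913316460718
105.6198676004986
[[-0.0006  0.4076 -0.9132]
 [ 0.0019 -0.9132 -0.4076]
 [-1.     -0.002  -0.0002]]
[[ 0.6959 -0.0063]
 [ 0.603   0.2747]
 [ 0.6662  0.2896]
 [ 0.3818  0.0089]]
```

Triangulated, the second key from the left (y=+19) stands about 3 mm lower than its neighbours, so it is the likely latched one; taps will check this. First I check the clearance under the lamp and over the vise.

```bash
python3 - <<'E'
from h import *
np.set_printoptions(precision=3,suppress=True)
t=np.array([(242,116),(517,120),(512,283)],float)
s=np.array([(213,116),(230,42),(354,97)],float)
X=cv2.triangulatePoints(P("top"),P("side"),t.T,s.T); print((X[:3]/X[3]).T)
E
```

```text
[[ 0.667  0.164  0.283]
 [ 0.657 -0.262  0.292]
 [ 0.351 -0.341  0.112]]
```

jog_arm(steps=[-0.01,0,0,4.4,0,0,0,-0.01,0,0,4.4,0,0,0,0,-0.0329,-0.0257,0,0,0,0,0,-0.0329,-0.0257,0,0,0,0,0,-0.0329,-0.0257,0,0,0,0,0,-0.0329,-0.0257,0,0,0,0,0,-0.0329,-0.0257,0,0,0,0,0,-0.0329,-0.0257,0,0,0,0,0,-0.0329,-0.0257,0,0,0,0,0,-0.0329,-0.0257,0,0,0,0,0,-0.0329,-0.0257,0,0,0,0,0,-0.0329,-0.0257,0,0,0,0,0,-0.0329,-0.0257,0,0,0,0,0,-0.0329,-0.0257,0,0,0,0,0,-0.0329,-0.0257,0,0,0,0,0,-0.0329,-0.0257,0,0,0,0,0,-0.0329,-0.0257,0,0,0,0,0,-0.0329,-0.0257,0,0,0,0])

```text
time: 1.9
position: [0.513, 0.0471, 0.2509]
orientation: [-0.094, -0.701, -0.094, 0.701]
force: [-0.1, -1.1, -0.1]
finger_gap: 0.0001
```

```bash
cat > st.py <<'E'
from h import *
np.set_printoptions(precision=4,suppress=True)
o=observe(); A=R.from_quat(np.roll(o['orientation'],-1)).as_matrix()
print(o['time'],o['position'],o['force'],o['finger_gap'],o['qpos']); print(A)
for n,k in (("k2",(.5444,.1227)),("k1",(.5341,.1593)),("k3",(.5549,.086)),("k4",(.5645,.0497))):
    print(n,A.T@(np.r_[k,o['position'][2]]-o['position']))
m=camera_model("wrist"); Rw=cv2.Rodrigues(m['rvec'])[0]; print("cam",-Rw.T@m['tvec'])
E
python3 st.py
```

```text
1.9 [0.513  0.0471 0.2509] [-0.1318 -1.0758 -0.1196] 7.579031056674176e-05 [-0.034   0.0715 -0.2308  1.269  -0.0001  2.8412]
[[-0.0006  0.2632 -0.9647]
 [-0.0001 -0.9647 -0.2632]
 [-1.     -0.      0.0006]]
k2 [-0.     -0.0647 -0.0502]
k1 [-0.     -0.1027 -0.0499]
k3 [-0.     -0.0265 -0.0507]
k4 [-0.      0.011  -0.0504]
cam [0.5774 0.0646 0.3929]
```

The camera side of the gripper (64 mm ahead of the TCP) would come close to the lamp, and joint 6 is near its limit. I give the tool a half turn so the camera faces the robot.

jog_arm(steps=[0,0,0,-8.5,0,0,0,0,0,0,-8.5,0,0,0,0,0,0,-8.5,0,0,0,0,0,0,-8.5,0,0,0,0,0,0,-8.5,0,0,0,0,0,0,-8.5,0,0,0,0,0,0,-8.5,0,0,0,0,0,0,-8.5,0,0,0,0,0,0,-8.5,0,0,0,0,0,0,-8.5,0,0,0,0,0,0,-8.5,0,0,0,0,0,0,-8.5,0,0,0,0,0,0,-8.5,0,0,0,0,0,0,-8.5,0,0,0,0,0,0,-8.5,0,0,0,0,0,0,-8.5,0,0,0,0,0,0,-8.5,0,0,0,0,0,0,-8.5,0,0,0,0,0,0,-8.5,0,0,0,0,0,0,-8.5,0,0,0])

```text
time: 3.9
position: [0.5125, 0.0453, 0.2508]
orientation: [0.706, -0.035, 0.707, 0.035]
force: [0.3, -0.7, -0.9]
finger_gap: 0.0003
```

jog_arm(steps=[0,0,0,-5,0,0,0,0,0,0,-5,0,0,0,0,0,0,0,0,0,0])

```text
time: 4.2
position: [0.5125, 0.0453, 0.2508]
orientation: [0.7, -0.094, 0.701, 0.094]
force: [0.3, -0.1, 1.1]
finger_gap: 0.0003
```

```bash
python3 st.py
```

```text
4.2 [0.5125 0.0453 0.2508] [ 0.3381 -0.142   1.1312] 0.0002761403274516709 [-0.0375  0.0708 -0.2318  1.2692  0.     -0.3036]
[[-0.0011 -0.2629  0.9648]
 [ 0.      0.9648  0.2629]
 [-1.      0.0003 -0.001 ]]
k2 [-0.      0.0663  0.0511]
k1 [-0.      0.1043  0.0508]
k3 [-0.      0.0281  0.0516]
k4 [-0.0001 -0.0094  0.0513]
cam [0.4473 0.0274 0.3929]
```

jog_arm(steps=[0,0.0332,0.0256,0,0,0,0,0,0.0331,0.0255,0,0,0,0,0.04,0,0,0,0,0,0,0.04,0,0,0,0,0,0,0.04,0,0,0,0,0,0,0.03,0,0,0,0,0,0,0.02,0,0,0,0,0,0,0.01,0,0,0,0,0,0,0,0,0,0,0,0,0])

```text
time: 5.1
position: [0.5434, 0.1225, 0.0698]
orientation: [0.7, -0.093, 0.702, 0.093]
force: [-0.5, 0.6, -0.8]
finger_gap: -0.0002
```

```bash
python3 st.py; python3 - <<'E'
from h import *
a=capture("wrist"); b=cv2.resize(capture("side")[155:265,195:335],None,fx=3,fy=3,interpolation=cv2.INTER_CUBIC)
b=cv2.resize(b,(420*b.shape[1]//b.shape[0],420)); c=cv2.hconcat([a,b]); cv2.imwrite("pics/w1.png",cv2.resize(c,(800,c.shape[0]*800//c.shape[1]),interpolation=cv2.INTER_AREA))
E
```

```text
5.1 [0.5434 0.1225 0.0698] [-0.5444  0.6455 -0.7816] -0.0001501331069128292 [ 0.1057  0.296  -0.3685  0.9097 -0.     -0.1594]
[[-0.0034 -0.262   0.9651]
 [-0.0004  0.9651  0.262 ]
 [-1.      0.0005 -0.0034]]
k2 [-0.     -0.0001  0.001 ]
k1 [0.     0.0379 0.0007]
k3 [-0.     -0.0383  0.0015]
k4 [-0.     -0.0758  0.0013]
cam [0.4784 0.1048 0.212 ]
```

View pics/w1.png

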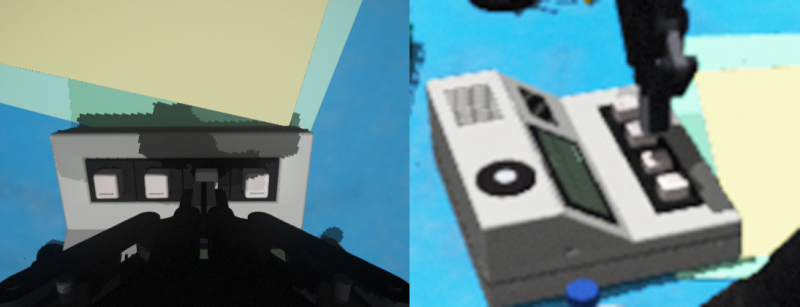

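The wrist view shows the fingertips at (205,180), over the y=+19 key, with the others at x = 106, 157 and 257. The side view agrees. Now a light tap there, to 52 mm: that touches a raised key but stays clear of a latched one.

jog_arm(steps=[0.008,0,0.001,0,0,0,0,0.005,0,0,0,0,0,0,0.0025,0,0,0,0,0,0,0,0,0,0,0,0,0])

```text
time: 5.6
position: [0.5455, 0.1229, 0.0555]
orientation: [0.701, -0.094, 0.701, 0.094]
force: [0.4, -0.6, -0.5]
finger_gap: -0.0002
```

jog_arm(steps=[0.0015,0,0,0,0,0,0,0,0,0,0,0,0,0])

```text
time: 5.8
position: [0.5458, 0.123, 0.0543]
orientation: [0.701, -0.094, 0.701, 0.094]
force: [-0.7, 0.4, -1.1]
finger_gap: 0.0002
```

jog_arm(steps=[0,0,0,0,0,0,0])

```text
time: 5.9
position: [0.5458, 0.123, 0.0544]
orientation: [0.701, -0.094, 0.701, 0.094]
force: [-0.4, 0.6, -0.2]
finger_gap: -0.0001
```

jog_arm(steps=[0.0012,0,0,0,0,0,0,0,0,0,0,0,0,0,0,0,0,0,0,0,0])

```text
time: 6.2
position: [0.5457, 0.123, 0.0531]
orientation: [0.701, -0.094, 0.701, 0.094]
force: [0.1, -0.6, -0.6]
finger_gap: -0.0005
```

jog_arm(steps=[0.0012,0,0,0,0,0,0,0,0,0,0,0,0,0,0,0,0,0,0,0,0])

```text
time: 6.5
position: [0.5457, 0.123, 0.0519]
orientation: [0.701, -0.094, 0.701, 0.094]
force: [0.3, -0.3, -1.0]
finger_gap: 0.0001
```

jog_arm(steps=[0,0,0,0,0,0,0])

```text
time: 6.6
position: [0.5458, 0.123, 0.0519]
orientation: [0.701, -0.094, 0.701, 0.094]
force: [0.4, 0.5, 0.2]
finger_gap: 0.0002
```

jog_arm(steps=[0,0,0,0,0,0,0])

```text
time: 6.7
position: [0.5458, 0.123, 0.0519]
orientation: [0.701, -0.094, 0.701, 0.094]
force: [-0.9, 0.7, 0.8]
finger_gap: 0.0
```

There is no force at 51.9 mm, where a raised key would push back with about 2.6 N. For reference I tap the neighbour (y=-19) to the same height.

jog_arm(steps=[-0.015,0,0,0,0,0,0,0,-0.019,0,0,0,0,0,0,-0.019,0,0,0,0,0,0.008,0,0,0,0,0,0,0.004,0,0,0,0,0,0,0.002,0,0,0,0,0,0,0.001,0,0,0,0,0,0,0,0,0,0,0,0,0,0,0,0,0,0,0,0])

```text
time: 7.6
position: [0.5554, 0.0865, 0.052]
orientation: [0.701, -0.094, 0.701, 0.094]
force: [-1.3, -1.3, 3.2]
finger_gap: -0.0
```

jog_arm(steps=[0,0,0,0,0,0,0])

```text
time: 7.7
position: [0.5554, 0.0865, 0.052]
orientation: [0.701, -0.094, 0.701, 0.094]
force: [-1.3, -1.4, 2.9]
finger_gap: 0.0003
```

jog_arm(steps=[0,0,0,0,0,0,0])

```text
time: 7.8
position: [0.5554, 0.0865, 0.052]
orientation: [0.701, -0.094, 0.701, 0.094]
force: [-1.4, -0.7, 2.8]
finger_gap: 0.0003
```

The neighbour pushes back with about 3 N at 52 mm, so it is raised and the y=+19 key is the latched one. I go back over it and press it down.

jog_arm(steps=[-0.015,0,0,0,0,0,0,0,0.019,0,0,0,0,0,0,0.019,0,0,0,0,0,0.01,0,0,0,0,0,0,0.006,0,0,0,0,0,0,0.002,0,0,0,0,0,0,0.0015,0,0,0,0,0,0,0,0,0,0,0,0,0,0,0,0,0,0,0,0])

```text
time: 8.7
position: [0.5456, 0.1232, 0.0476]
orientation: [0.701, -0.093, 0.701, 0.094]
force: [-2.4, 2.7, 5.0]
finger_gap: -0.0003
```

jog_arm(steps=[0.0005,0,0,0,0,0,0,0,0,0,0,0,0,0,0,0,0,0,0,0,0])

```text
time: 9.0
position: [0.5456, 0.1232, 0.0475]
orientation: [0.701, -0.093, 0.701, 0.094]
force: [-2.7, 2.6, 6.7]
finger_gap: -0.0002
```

jog_arm(steps=[0.0005,0,0,0,0,0,0,0,0,0,0,0,0,0,0,0,0,0,0,0,0])

```text
time: 9.3
position: [0.5457, 0.1232, 0.0475]
orientation: [0.701, -0.093, 0.701, 0.094]
force: [-4.6, 2.7, 9.4]
finger_gap: 0.0003
```

The key is at its hard stop: z stays at 47.5 mm while the force rises to 9.4 N. I release it, back off clear and look.

jog_arm(steps=[-0.004,0,0,0,0,0,0,-0.008,0,0,0,0,0,0,-0.03,0,0,0,0,0,0,-0.04,0,0,0,0,0,0,-0.04,0,0,0,0,0,0,-0.03,-0.03,-0.02,0,0,0,0,-0.02,-0.03,-0.02,0,0,0,0,0,-0.035,-0.02,0,0,0,0,0,-0.035,-0.02,0,0,0,0,0,-0.035,-0.02,0,0,0,0,0,-0.035,-0.02,0,0,0,0,0,-0.035,-0.02,0,0,0,0,0,0,0,0,0,0,0])

```text
time: 10.6
position: [0.4714, -0.1452, 0.2185]
orientation: [0.701, -0.093, 0.702, 0.09]
force: [0.6, 0.7, 0.6]
finger_gap: -0.0003
```

```bash
python3 - <<'E'
from h import *
s=capture("side"); t=capture("top")
b=cv2.resize(s[175:265,195:320],(583,420),interpolation=cv2.INTER_CUBIC)
cv2.imwrite("pics/e1.png",cv2.resize(s[175:265,195:320],None,fx=6,fy=6,interpolation=cv2.INTER_CUBIC)); cv2.imwrite("pics/e0.png",t); print(observe()['position'])
E
```

```text
[ 0.47207537 -0.14177437  0.21835219]
```

View pics/e1.png

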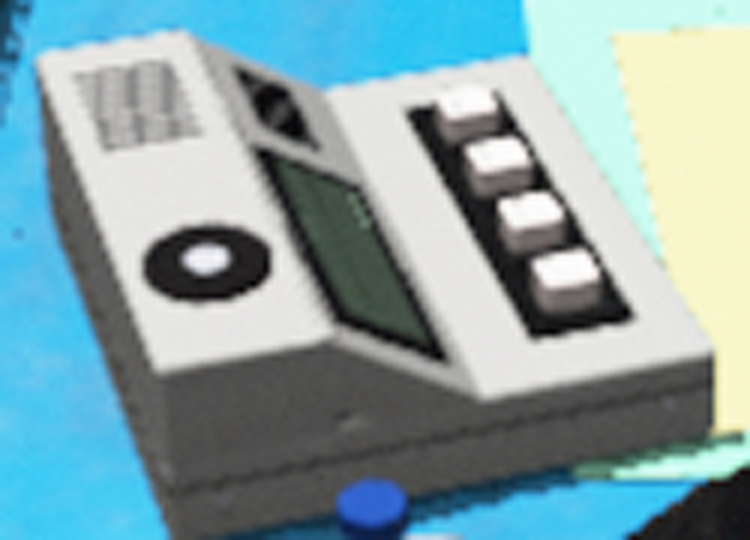

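View pics/e0.png

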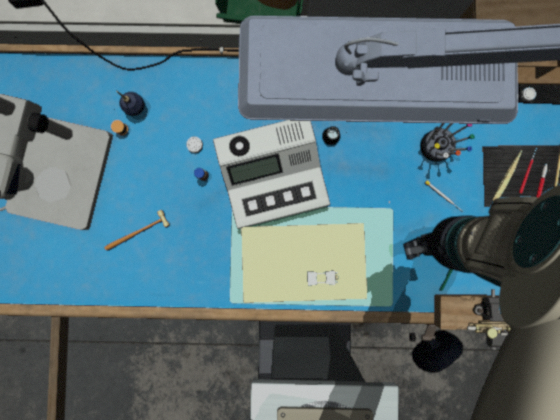

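In the side crop the pressed key's top has risen from row 223 to about 216. The keys are now evenly spaced at rows 109, 160, 216 and 275. In the top view the loupe, bottle, tin and holder are unmoved and the gripper is clear in the air, so I hand the job in.

```bash
python3 -c "
from bench import *
print(finish_job(), observe()['force'])"
```

```text
the job is handed in; nothing more can be done
the job is handed in; nothing more can be done
```

I pressed the latched key fully down and let it go; it popped up, and the last pictures show all four keys raised. The job was handed in at about 11 s of the 43 s allowed; no verdict was reported.

- **Finding the key:** the camera images put the y = +19 mm key about 3 mm lower than the others. A tap on it at 51.9 mm met no force, while the y = -19 mm key pushed back with about 3 N at 52.0 mm. I did not tap the two outer keys and judged them from the pictures only.
- **Pressing it:** the key reached its hard stop at 47.5 mm with 9.4 N, and I then backed off.
- **Last checks:** in the side picture the four key tops are evenly spaced again. In the top picture the loupe, bottle, tin and movement holder appear unmoved, and the gripper is in free air with about 0.6 N on each axis, which is within the sensor noise. I did not re-tap the key after release, so its raised height is confirmed only by the picture.

None of these checks failed or disagreed.

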